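# Draw a heat-sink bar from the chute and seat it

## Robot

A 6-joint arm with a two-finger parallel gripper is mounted at the origin on the work surface. World frame = base frame: x ahead of the robot, y to its left, z up, the work surface at z = 0. Lengths are in m, angles in degrees, forces in N, time in s.
With the tool pointing down it reaches from about 0.375 to 0.9 m from the base axis. Payload 3.1 kg.
Tool frame: the origin (TCP) lies between the finger pads; the fingertips stand 11 mm ahead of it and the grasp point (between the pads) lies 8 mm behind it; x points along the fingers, y is the direction in which the jaws open and shut, and the axes are right-handed (so a half turn about x gives the same grasp; the last joint's range is limited). The gripper opens to 87 mm and grips with 3 to 60 N. Pads are 19 mm wide; open, the fingers measure 117 mm over their backs; the gripper's body (75 mm by 190 mm) begins 51 mm behind the grasp point.
Start: joints at [-79.612, 30.224, 82.088, -0, 67.689, -10.227], TCP at [0.22, -0.585, 0.234] pointing down, gripper open.
Joint ranges: [-176.69, 176.69], [-43.24, 126.21], [12.49, 139.97], [-82, 262], [0, 151.66], [-163.58, 163.58]. Speed limits (degrees/s): [159.86, 159.86, 180, 180, 180, 180].

## Interface

Orientations are given as a 3x3 rotation matrix whose columns are the frame's x, y, z axes.
In Python, from rig import bot gives the robot as it stands.
- The arm moves only by the shell command python3 -m inch 'ROWS' [OPENING]. ROWS is a JSON object of lists of equal length, an entry for each row: "dp": the shift along the tool's x, y, z in mm, a list of three; "yaw": the turn about the tool's x in degrees. In form: {"dp": [[tx, ty, tz], ...], "yaw": [yaw, ...]}. A call has 1 to 20 rows; each row shifts and turns the commanded pose from where the row before left it, along the tool's axes as they then stand; what a row does not reach is not made up. A row lasts 1/12 s, in which the tool goes at most 41.7 mm and 7.16 degrees, less where a joint would pass 70% of its speed; a pose out of reach is approached as far as the arm can. A call is refused whole if a number of a shift passes 41.7 or a number of a turn 7.16, either way. A call with a gripper value outside its range is refused whole. OPENING is the finger opening in mm, from 0 to 87, set as the call begins (- or left out, the last holds). The fingers move at their own pace and stop on an object; the grip force is fixed at half the most. Time passes only in rows, so rows that do not move let the fingers close. It gives the time, the measured TCP pose, the force and the opening at its end, in the units of the state.
- bot.read_state(): the state, without advancing time (a new reading comes with each control period).
- bot.capture(name): name is "scene" or "top" or "wrist"; returns a dict with "color" (480x640x3 uint8, red, green, blue), "intrinsics" (3x3 intrinsics, pixels), "pose" (4x4, takes a point from camera to world coordinates). Camera axes: x right, y down, z forward; pixel columns grow to the right and rows downward; lengths in m; the calibration is good to about 2 mm. A picture is of the moment at which its call begins. There is no depth.
- bot.hand_in(): hands the job in, once; it reports no verdict.
The state is a dict: "time_s": time; "joint_positions": joint angles; "qvel": joint speeds; "tau": joint torques, N m; "position": TCP position; "tcp_rot": TCP orientation; "force": force on the tool from outside, world axes, zero at the start; "moment": the same for the moment, N m; "opening": opening from 0.0 (shut) to 1.0 (fully open).
Only numpy, scipy, OpenCV 4.12 (cv2) and the standard library are available. Lean on these libraries where they do the work, as an engineer would, in place of code of your own. Each camera call takes 0.05 s, during which the arm holds its last target.

## Task

From the chute that holds the wide aluminium bars, draw out the bottom bar by the end that sticks out, leaving the two bars above it in the chute. Then lay it gently, flat and lengthwise, centred on the long black raised seat of the steel mounting plate, and let go.

Things in the scene. Friction and masses are not known exactly. Their poses are not given: they have to be found in the camera images.
- bar_low: Bottom bar of the wide stack: plain aluminium, 130 x 40 x 14 mm, 0.14 to 0.26 kg. Origin: centre of its underside; x along its length, y across, z up. It lies on a chute's floor, 30 mm above the bench; 46 to 52 mm of its -x end (towards the robot) stand out of the exit slot in free air. Drawn along its -x it slides easily (a few N) and is clear of the chute after 85 mm.
- bar_mid: The bar on top of bar_low, same size, look, origin and axes, wholly inside the chute. Once bar_low is drawn out it drops 14 mm to the chute's floor (tipping for a moment) and stays. The chute is bolted down, open on top, of dark steel: wall posts and front lips rise to 75 mm above the bench, 2 mm from the bars; its slot is 20 mm high, so only the bottom bar can pass.
- bar_top: The bar on top of bar_mid, the uppermost of the three, same size, look, origin and axes; it comes down 14 mm too. (A second chute near by holds bars of the same length but only 20 mm wide: not wanted.)
- seat_top (a point): Centre of the top of the raised seat: a fixed black plastic block, 130 long, 34 wide, 14 mm high, on a 4 mm steel plate lying on the bench. x along the seat, y across, z up. The bar overhangs each long side by 3 mm, so fingertips may reach below it there. Parts up to 40 mm tall stand along the plate's -y edge, at least 90 mm from the seat's centre line.

How it is judged (in metres and radians):
At the end, for the whole second after the job is handed in: The bottom wide bar rests on the seat at rest, level within 5 degrees, centre within 15 mm of the seat's centre, length within 10 degrees of the seat's; the two bars above lie level (7 degrees) in the chute, each within 30 mm of its start (distance between bar_low and seat_top below 0.015 m and z of bar_low in the frame of seat_top below 0.004 m and angle between the x axis of bar_low and the x axis of seat_top, either way round below 0.175 rad and angle between bar_low's own z axis and vertical below 0.09 rad and linear speed of bar_low below 0.02 m/s and distance of each of bar_mid, bar_top from where it was at the start of the episode below 0.03 m and angle between each of bar_mid, bar_top's own z axis and vertical below 0.12 rad); the robot touches nothing.
It fails at once if a bar from above the bottom one was taken or thrown out of the chute (moved more than 50 mm) (distance of any of bar_mid, bar_top from where it was at the start of the episode above 0.05 m).
It fails at once if the drawn bar was dropped: out of the fingers more than 20 mm above the seat (distance of bar_low from where it was at the start of the episode above 0.1 m and z of bar_low in the frame of seat_top above 0.02 m and contact force between bar_low and the fingers below 0.05 N).
It also fails if it takes over 35 s, if anything falls off the work surface, if the arm or the gripper's body presses on something with over 40 N, if the wrist force passes 120 N, or if a joint passes its speed limit or range.

## Working session

There is one attempt and no reset: what is moved stays moved. The work goes in short steps, Python scripts to look and compute and a shell command to move; the robot and the scene stay as the last step left them, time stands still between calls to the robot, and variables do not carry over. Pictures are saved under pics/ and viewed, and the job is handed in when it is done.

```bash
ls; mkdir -p pics; python3 - <<'E'
from rig import bot
import cv2
s=bot.read_state()
print(s)
for n in ["scene","top","wrist"]:
    c=bot.capture(n); cv2.imwrite(f"pics/{n}0.png",c["color"][:,:,::-1]); print(n,c["intrinsics"].tolist(),c["pose"].round(4).tolist())
E
```

```text
pics
{'time_s': 0.0, 'joint_positions': array([-7.96101539e+01,  3.02778891e+01,  8.21580077e+01, -8.62555933e-04,
        6.76890626e+01, -1.02264947e+01]), 'qvel': array([-0.00838273,  0.02017852, -0.01222133,  0.14079807, -0.05893157,
       -0.0564835 ]), 'tau': array([-1.55799266e-04, -4.40039563e+01, -1.76589775e+01,  6.32778229e-02,
        5.82661398e-02, -1.69310256e-04]), 'position': array([ 0.21996701, -0.58423856,  0.23257416]), 'tcp_rot': array([[-4.07022255e-04,  3.52113525e-01, -9.35957211e-01],
       [ 2.14267888e-03, -9.35954833e-01, -3.52113562e-01],
       [-9.99997622e-01, -2.14877380e-03, -3.73511764e-04]]), 'force': array([-0.06382406, -0.19701629,  0.48829043]), 'moment': array([0.02026576, 0.01003893, 0.02169557]), 'opening': 1.0027655164579519}
scene [[447.80680746991726, 0.0, 311.9232601963925], [0.0, 447.80680746991726, 238.16913103927251], [0.0, 0.0, 1.0]] [[-0.8005, 0.4105, -0.4367, 0.9343], [0.5994, 0.5535, -0.5783, 0.4476], [0.0043, -0.7247, -0.6891, 0.6026], [0.0, 0.0, 0.0, 1.0]]
top [[574.3835462812318, 0.0, 308.91510475873207], [0.0, 574.3835462812318, 241.3061342602968], [0.0, 0.0, 1.0]] [[0.0002, -0.9919, 0.1274, 0.4774], [-0.9997, -0.0034, -0.0246, 0.0157], [0.0248, -0.1274, -0.9915, 1.1547], [0.0, 0.0, 0.0, 1.0]]
wrist [[378.31006933047115, 0.0, 320.5516440954995], [0.0, 378.31006933047115, 246.81372529407275], [0.0, 0.0, 1.0]] [[0.353, -0.9017, -0.2497, 0.2884], [-0.9356, -0.3408, -0.0919, -0.5588], [-0.0022, 0.2661, -0.9639, 0.3851], [0.0, 0.0, 0.0, 1.0]]
```

View pics/scene0.png

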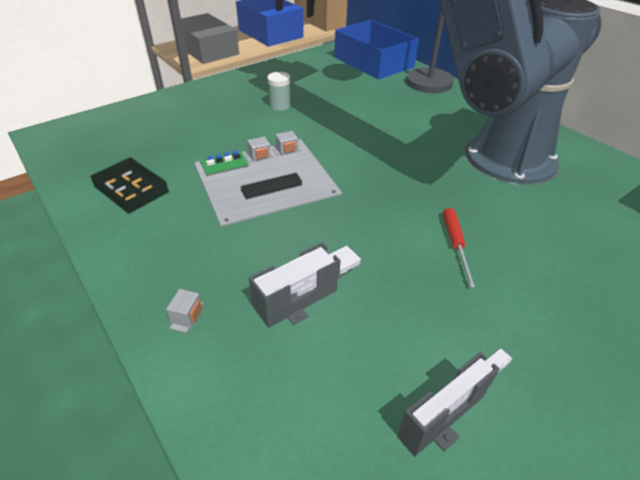

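View pics/top0.png

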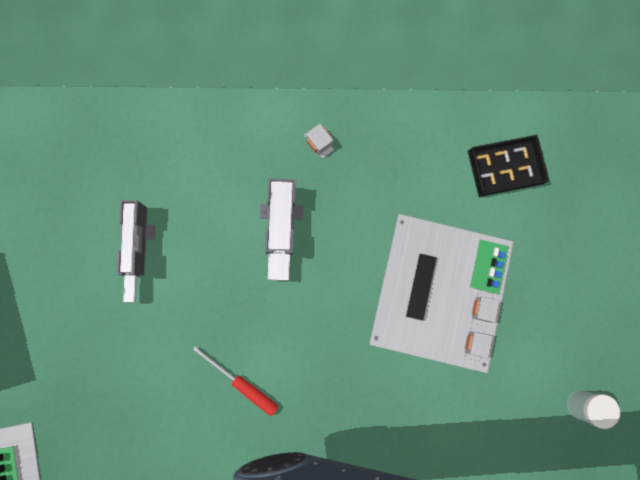

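View pics/wrist0.png

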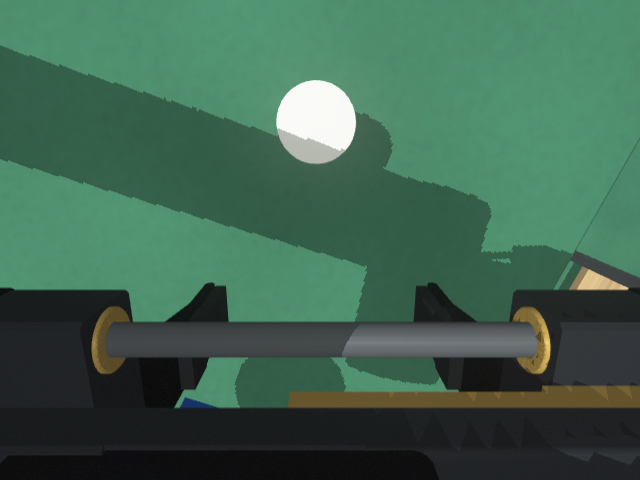

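The wide chute is at about (280,230) in the top view and (300,280) in the scene view. Its protruding end is at about (279,266) in top. The black seat is at about (422,287) in top. The narrow chute at about (130,245) isn't wanted. Next I'll measure the bar end and the seat.

```bash
cat > h.py <<'E'
import numpy as np, cv2
from rig import bot
def ray(c,uv,z):
    K,P=c["intrinsics"],c["pose"]
    d=P[:3,:3]@np.linalg.solve(K,[uv[0],uv[1],1.]); o=P[:3,3]
    return o+d*(z-o[2])/d[2]
def proj(c,p):
    K,P=c["intrinsics"],c["pose"]
    q=K@(P[:3,:3].T@(np.array(p)-P[:3,3])); return q[:2]/q[2]
E
python3 - <<'E'
from h import *
c=bot.capture("top"); im=c["color"]
hsv=cv2.cvtColor(im,cv2.COLOR_RGB2HSV)
m=((hsv[...,1]<40)&(hsv[...,2]>170)).astype(np.uint8)
n,l,st,ce=cv2.connectedComponentsWithStats(m)
for i in range(1,n):
    if st[i,4]>150: print(i,st[i],ce[i])
s=((hsv[...,2]<60)).astype(np.uint8); 
n,l,st,ce=cv2.connectedComponentsWithStats(s)
for i in range(1,n):
    x,y,w,h,a=st[i]
    if a>400 and 380<ce[i][0]<460:
        cn=cv2.findContours((l==i).astype(np.uint8),0,2)[0][0]
        r=cv2.minAreaRect(cn); print(st[i],ce[i],r)
        b=cv2.boxPoints(r); print(np.array([ray(c,p,.018) for p in b]).round(4), ray(c,r[0],.018))
v=cv2.resize(im[165:295,240:320],None,fx=6,fy=4.6*6/4.6,interpolation=cv2.INTER_NEAREST)
v=cv2.resize(im[170:290,240:320],None,fx=5,fy=5,interpolation=cv2.INTER_NEAREST)
cv2.imwrite("pics/t1.png",v[...,::-1])
c2=bot.capture("scene");v=cv2.resize(c2["color"][230:330,240:370],None,fx=6,fy=6,interpolation=cv2.INTER_NEAREST)
cv2.imwrite("pics/s1.png",v[...,::-1])
v=cv2.resize(im[210:370,380:510],None,fx=3.7,fy=3.7,interpolation=cv2.INTER_NEAREST)
cv2.imwrite("pics/t2.png",v[...,::-1])
E
```

```text
1 [304 124  28  26 371] [318.6361186  136.37735849]
7 [ 268  182   25   68 1437] [279.95824635 215.24356298]
8 [120 203  15  69 772] [126.99481865 237.50259067]
9 [  370   214   143   159 12731] [436.77417328 295.86411122]
11 [267 250  23  30 595] [278.1394958  265.47226891]
13 [123 274  12  28 301] [128.71096346 288.13953488]
15 [585 395  35  33 864] [602.40740741 410.54050926]
16 [   0  423   39   57 1216] [ 21.55509868 447.609375  ]
[ 407  255   29   64 1007] [420.99205561 286.57596822] ((421.03411865234375, 286.50732421875), (16.06389808654785, 62.858734130859375), 12.094757080078125)
[[ 0.4765 -0.2052  0.018 ]
 [ 0.5984 -0.2343  0.018 ]
 [ 0.5917 -0.2657  0.018 ]
 [ 0.4699 -0.2362  0.018 ]] [ 0.53371991 -0.23525408  0.018     ]
```

View pics/t1.png

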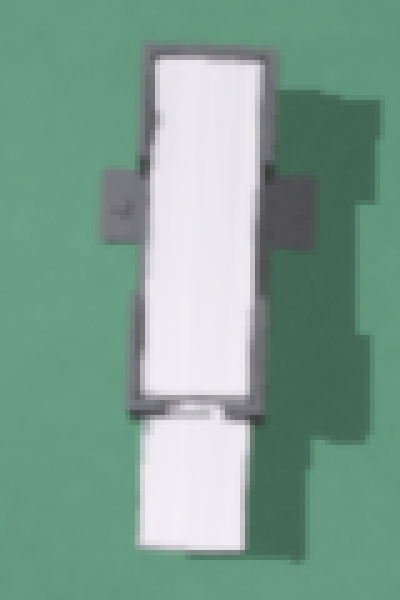

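View pics/s1.png

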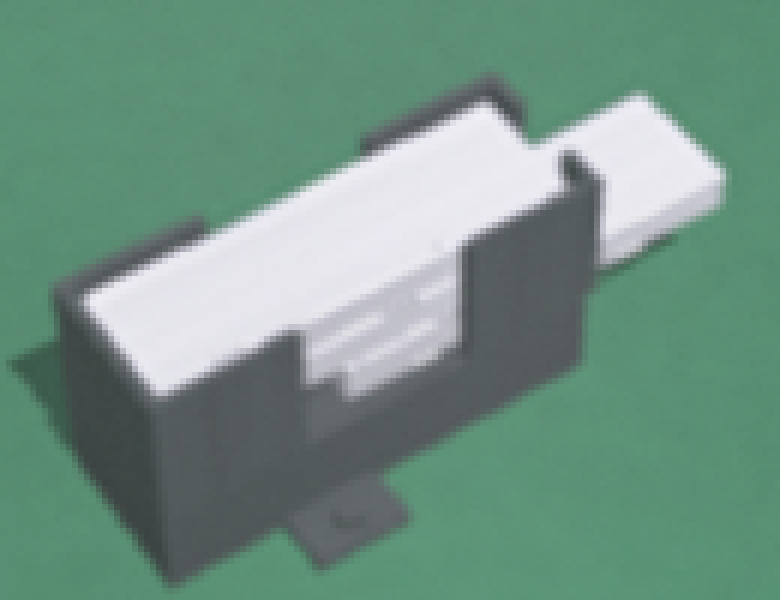

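View pics/t2.png

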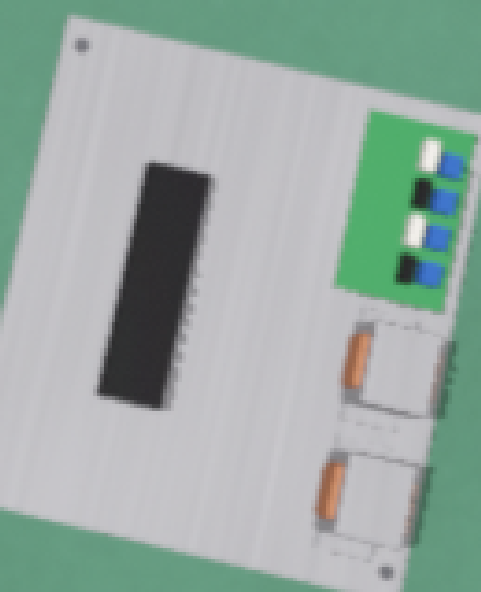

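Bar end in crop t1: the near edge runs from (137,548) to (245,550), and the slot lip is at y≈415. In t2 the seat is the black block. Next I'll compute the poses, including a cross-check from the scene camera.

```bash
python3 - <<'E'
from h import *
c=bot.capture("top"); im=c["color"]
hsv=cv2.cvtColor(im,cv2.COLOR_RGB2HSV)
m=((hsv[...,1]<40)&(hsv[...,2]>160)).astype(np.uint8)
n,l,st,ce=cv2.connectedComponentsWithStats(m)
def rep(c,cn,z,t):
    r=cv2.minAreaRect(cn); b=np.array([ray(c,p,z)[:2] for p in cv2.boxPoints(r)])
    e=np.roll(b,-1,0)-b; L=np.linalg.norm(e,axis=1); i=L.argmax(); a=np.degrees(np.arctan2(e[i,1],e[i,0]))
    print(t,"centre",b.mean(0).round(4),"ang",round((a+90)%180-90,2),"L,W",L.round(4)[:2]); print(b.round(4).tolist())
for i in range(1,n):
    if st[i,4]>400 and 265<ce[i][0]<295: rep(c,cv2.findContours((l==i).astype(np.uint8),0,2)[0][0],.072 if ce[i][1]<250 else .044,("wide",i))
P=lambda u,v:(240+u/5-.5,170+v/5-.5)
for t,uv,z in [("endL",(137,548),.044),("endR",(245,550),.044),("rootL",(143,425),.044),("rootR",(249,425),.044),("topFL",(153,57),.072),("topFR",(266,57),.072),("topNL",(141,395),.072),("topNR",(250,395),.072)]:
    print(t,ray(c,P(*uv),z)[:2].round(4))
c2=bot.capture("scene")
Q=lambda u,v:(240+u/6-.5,230+v/6-.5)
print("scene end corners (top z.044): +y?",ray(c2,Q(640,95),.044)[:2],ray(c2,Q(725,178),.044)[:2])
h2=cv2.cvtColor(c2["color"],cv2.COLOR_RGB2HSV)
s=(h2[...,2]<60).astype(np.uint8);n,l,st,ce=cv2.connectedComponentsWithStats(s)
for i in range(1,n):
    if 240<ce[i][0]<305 and 170<ce[i][1]<205 and st[i,4]>100: 
        print(st[i],ce[i]); rep(c2,cv2.findContours((l==i).astype(np.uint8),0,2)[0][0],.018,"seat scene")
v=cv2.resize(c2["color"][165:210,230:315],None,fx=9,fy=9,interpolation=cv2.INTER_NEAREST)
cv2.imwrite("pics/s2.png",v[...,::-1])
E
```

```text
('wide', 7) centre [0.6387 0.045 ] ang -1.93 L,W [0.1892 0.0421]
[[0.5448, 0.0685], [0.734, 0.0631], [0.7326, 0.0211], [0.5433, 0.0274]]
endL [0.5463 0.0692]
endR [0.5456 0.0275]
rootL [0.594  0.0673]
rootR [0.5941 0.0262]
topFL [0.7334 0.0635]
topFR [0.7337 0.0201]
topNL [0.6025 0.0669]
topNR [0.6026 0.0256]
scene end corners (top z.044): +y? [0.54240547 0.02997575] [0.54470065 0.07071206]
[242 174  59  24 194] [271.40721649 185.65463918]
seat scene centre [ 0.5341 -0.2286] ang -13.12 L,W [0.1319 0.0408]
[[0.5901, -0.2616], [0.4616, -0.2317], [0.4803, -0.1954], [0.6045, -0.2258]]
```

View pics/s2.png

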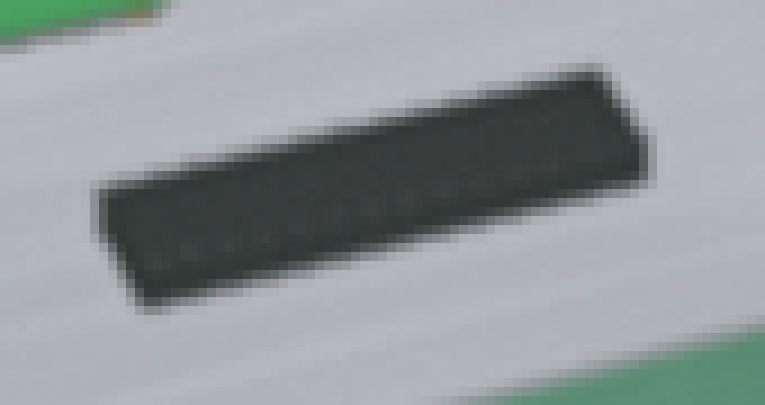

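Estimates so far:

| Item | Position (m) | Other |
|---|---|---|
| Bar end centre | (0.545, 0.048) | axis about -2° |
| Slot lip | x ≈ 0.594 | |
| Seat | (0.534, -0.235) | axis about -13.5° |

I'll yaw +22.6°, then move above the bar's end.

```bash
python3 -m inch '{"dp":[[0,0,0],[0,0,0],[0,0,0],[0,0,0],[0,-15,-6],[0,-30,-12],[0,-38,-15],[0,-38,-15],[0,-38,-15],[0,-38,-15],[0,-38,-15],[0,-38,-15],[0,-38,-15],[0,-38,-15],[0,-38,-15],[0,-38,-15],[0,-38,-15],[0,-38,-15],[0,-38,-15],[0,-38,-15]],"yaw":[5.65,5.65,5.65,5.65,0,0,0,0,0,0,0,0,0,0,0,0,0,0,0,0]}' 87
```

```text
time_s: 2.02
position: [0.4685, -0.0142, 0.2339]
tcp_rot: [[0.001, -0.035, -0.999], [-0.0, -0.999, 0.035], [-1.0, 0.0, -0.001]]
force: [1.5, -1.3, 0.3]
opening: 1.0
```

```bash
python3 -m inch '{"dp":[[0,-24,-16],[0,-22,-16],[0,0,0],[0,0,0]],"yaw":[0,0,0,0]}'; python3 - <<'E'
from h import *
c=bot.capture("wrist"); cv2.imwrite("pics/w2.png",c["color"][...,::-1])
s=bot.read_state();print(s["position"],s["qvel"].round(2),s["joint_positions"].round(1))
for p in [(.545,.069,.044),(.545,.028,.044),(.594,.067,.044),(.594,.026,.044),(.7335,.042,.072)]: print(p,proj(c,p).round(1))
E
```

```text
time_s: 2.35
position: [0.5019, 0.0297, 0.2335]
tcp_rot: [[0.0, -0.032, -1.0], [-0.0, -1.0, 0.032], [-1.0, 0.0, -0.0]]
force: [-0.6, 0.3, 0.1]
opening: 0.996
[0.50111269 0.02889071 0.23340406] [-1.63 -0.56  1.12 -0.02 -0.04  0.04] [-9.5 20.8 99.4 -0.  59.8 82.5]
(0.545, 0.069, 0.044) [275.2 178.5]
(0.545, 0.028, 0.044) [321.1 177.1]
(0.594, 0.067, 0.044) [274.  120.7]
(0.594, 0.026, 0.044) [321.7 119.2]
(0.7335, 0.042, 0.072) [292.6 -95.8]
```

View pics/w2.png

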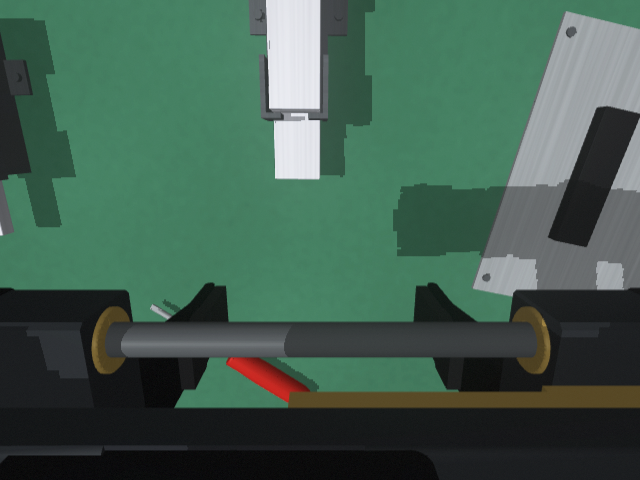

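The wrist view confirms the bar end at (275–320, 178), which matches the prediction. I'll go above the grasp point.

```bash
python3 -m inch '{"dp":[[0,-7,-26],[0,-7,-26],[0,-7,-25],[0,0,0],[0,0,0],[0,0,0]],"yaw":[0,0,0,0,0,0]}'
```

```text
time_s: 2.9
position: [0.5776, 0.0459, 0.2331]
tcp_rot: [[-0.003, -0.036, -0.999], [-0.0, -0.999, 0.036], [-1.0, 0.0, 0.003]]
force: [-0.9, 0.4, 0.6]
opening: 0.999
```

Now in place within about 1 mm, so I descend 201 mm and slow down near the end.

```bash
python3 -m inch '{"dp":[[20,-1,0],[30,0,0],[30,0,0],[30,0,0],[30,0,0],[25,0,0],[15,0,0],[10,0,0],[0,0,0],[0,0,0],[0,0,0]],"yaw":[0,0,0,0,0,0,0,0,0,0,0]}'
```

```text
time_s: 3.82
position: [0.5798, 0.0477, 0.0448]
tcp_rot: [[0.002, -0.035, -0.999], [-0.0, -0.999, 0.035], [-1.0, 0.0, -0.002]]
force: [-0.3, -0.3, 0.6]
opening: 0.998
```

```bash
python3 -m inch '{"dp":[[7,0,1],[6,0,0],[0,0,0],[0,0,0],[0,0,0]],"yaw":[0,0,0,0,0]}'; python3 - <<'E'
from h import *
c=bot.capture("scene");v=cv2.resize(c["color"][180:330,220:420],None,fx=4,fy=4,interpolation=cv2.INTER_NEAREST); cv2.imwrite("pics/s3.png",v[...,::-1])
c=bot.capture("wrist"); cv2.imwrite("pics/w3.png",c["color"][...,::-1])
s=bot.read_state();print(s["position"])
E
```

```text
time_s: 4.23
position: [0.5783, 0.0481, 0.0306]
tcp_rot: [[0.0, -0.035, -0.999], [0.0, -0.999, 0.035], [-1.0, -0.0, -0.0]]
force: [0.2, 0.4, -0.7]
opening: 0.998
[0.57839959 0.0480582  0.03070036]
```

View pics/s3.png

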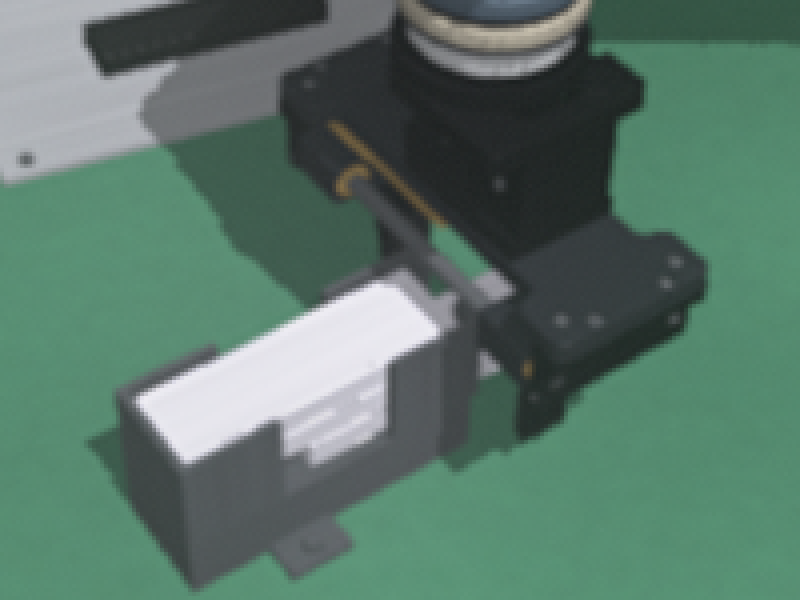

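View pics/w3.png

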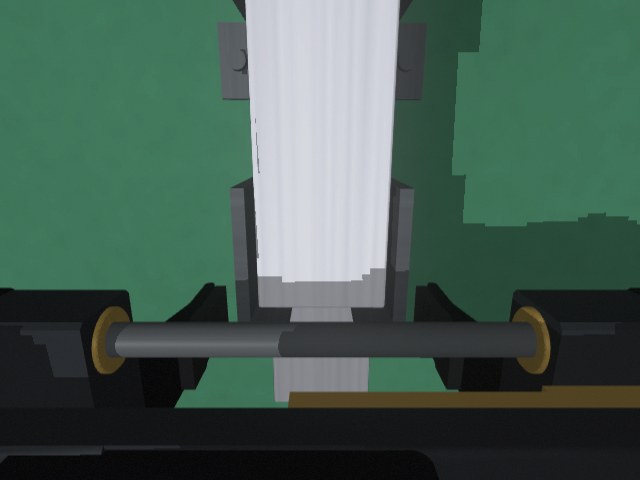

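The bar end (274–368 px, low in the view) sits centred between the fingers (227 and 416), and nothing is touching. Raise 1.5 mm and close.

```bash
python3 -m inch '{"dp":[[-1.5,0,0],[0,0,0],[0,0,0],[0,0,0],[0,0,0],[0,0,0],[0,0,0],[0,0,0],[0,0,0],[0,0,0]],"yaw":[0,0,0,0,0,0,0,0,0,0]}' 0
```

```text
time_s: 5.17
position: [0.5782, 0.048, 0.032]
tcp_rot: [[-0.0, -0.035, -0.999], [0.0, -0.999, 0.035], [-1.0, -0.0, 0.0]]
force: [-0.2, 0.3, 0.5]
opening: 0.452
```

Gripped at about 39 mm. Draw along tool +z.

```bash
python3 -m inch '{"dp":[[0,0,2],[0,0,4],[0,0,5],[0,0,5],[0,0,5],[0,0,5],[0,0,5],[0,0,5],[0,0,4]],"yaw":[0,0,0,0,0,0,0,0,0]}'; python3 - <<'E'
from h import *
c=bot.capture("scene");v=cv2.resize(c["color"][180:330,220:420],None,fx=4,fy=4,interpolation=cv2.INTER_NEAREST); cv2.imwrite("pics/s4.png",v[...,::-1])
s=bot.read_state();print(s["position"],s["force"],s["moment"],s["opening"])
E
```

```text
time_s: 5.92
position: [0.5409, 0.049, 0.0324]
tcp_rot: [[0.007, -0.035, -0.999], [-0.001, -0.999, 0.035], [-1.0, 0.0, -0.007]]
force: [6.6, -1.0, -4.0]
opening: 0.454
[0.53841297 0.04932142 0.03216026] [ 0.71788105 -0.97720992 -1.16559078] [ 0.0402228  -0.14690758 -0.02418739] 0.45641603063952974
```

View pics/s4.png

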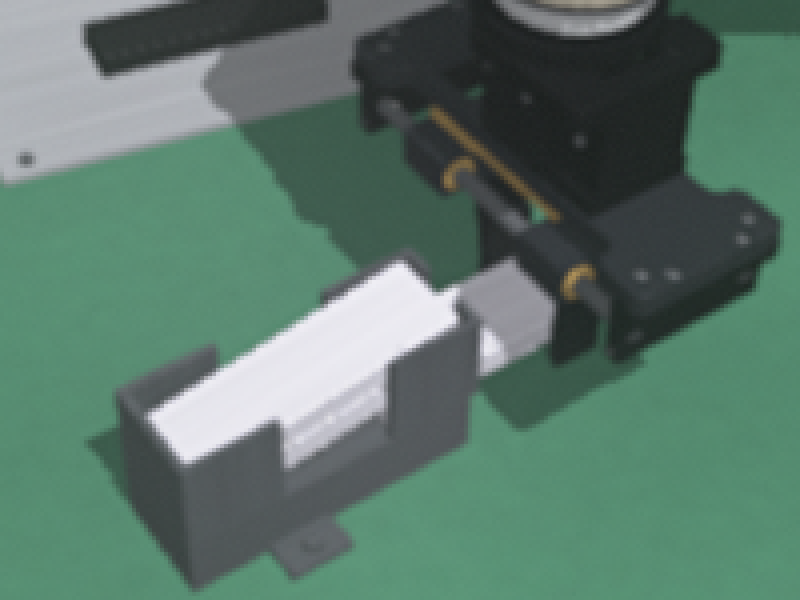

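The bottom bar is sliding out (at (510,310) in the crop) with only a few N, and the upper bars are staying put. Keep drawing past 85 mm.

```bash
python3 -m inch '{"dp":[[0,0,3],[0,0,5],[0,0,5],[0,0,5],[0,0,5],[0,0,5],[0,0,5],[0,0,5],[0,0,5],[0,0,5],[0,0,5],[0,0,5],[0,0,5],[0,0,4],[0,0,0],[0,0,0],[0,0,0]],"yaw":[0,0,0,0,0,0,0,0,0,0,0,0,0,0,0,0,0]}'; python3 - <<'E'
from h import *
c=bot.capture("scene");v=cv2.resize(c["color"][180:330,220:420],None,fx=4,fy=4,interpolation=cv2.INTER_NEAREST); cv2.imwrite("pics/s5.png",v[...,::-1])
c=bot.capture("wrist"); cv2.imwrite("pics/w5.png",c["color"][...,::-1])
s=bot.read_state();print(s["position"],s["force"],s["moment"],s["opening"])
E
```

```text
time_s: 7.38
position: [0.4718, 0.0517, 0.0321]
tcp_rot: [[0.001, -0.035, -0.999], [-0.0, -0.999, 0.035], [-1.0, 0.0, -0.001]]
force: [-0.1, 0.5, -1.2]
opening: 0.459
[0.47185026 0.05165151 0.03209737] [ 0.46745035  0.20069642 -1.63502916] [0.07246811 0.08777347 0.00129   ] 0.4524020302280993
```

View pics/s5.png

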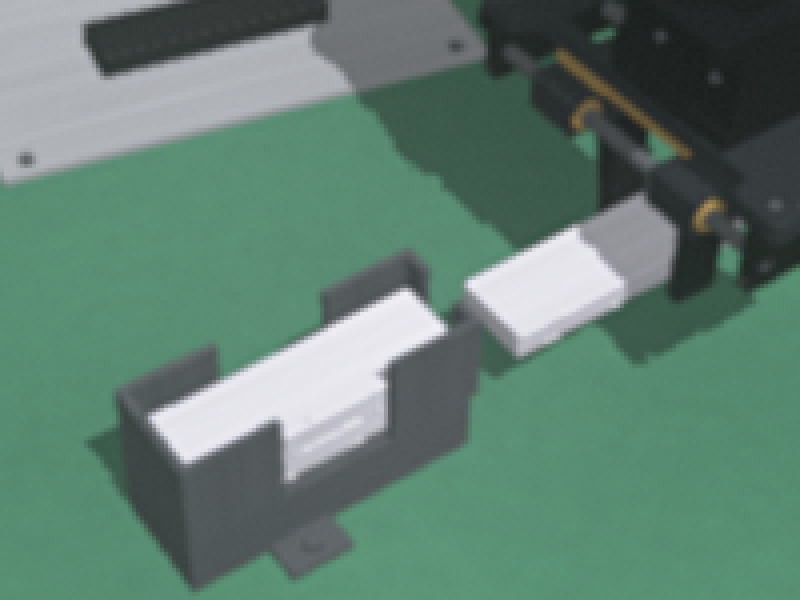

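View pics/w5.png

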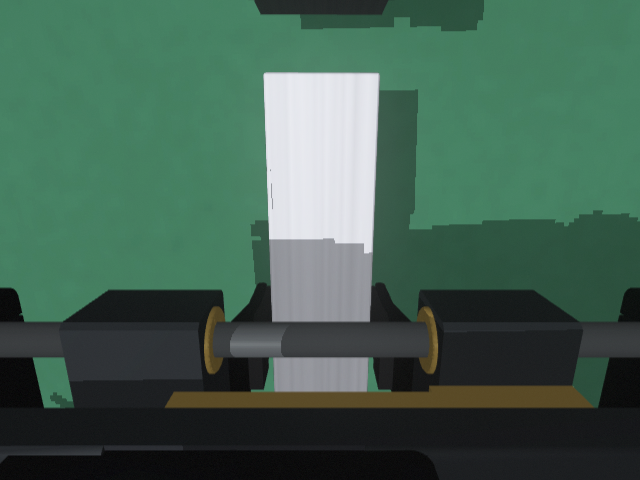

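The bar is free of the chute and held level. The two upper bars have dropped and lie flat. In the wrist view the far end is at (265–379, 73). Next I'll measure the bar in the hand.

```bash
python3 - <<'E'
from h import *
c=bot.capture("wrist"); s=bot.read_state(); T=s["position"];R=s["tcp_rot"]
for z in (.040,.044,.048):
    L=ray(c,(264.5,72.5),z);Rr=ray(c,(379.5,72.5),z); nL=ray(c,(274.5,390),z); nR=ray(c,(368.5,390),z)
    print(z,"far",((L+Rr)/2).round(4),"w",np.linalg.norm(L-Rr).round(4),"near",((nL+nR)/2).round(4),"w",np.linalg.norm(nL-nR).round(4),"tool",(R.T@((L+Rr)/2-T)).round(4))
c=bot.capture("top")
im=c["color"];cv2.imwrite("pics/t5.png",cv2.resize(im[160:400,220:540],None,fx=2.5,fy=2.5,interpolation=cv2.INTER_NEAREST)[...,::-1])
E
```

```text
0.04 far [0.5685 0.0481 0.04  ] w 0.0404 near [0.4392 0.0525 0.04  ] w 0.0416 tool [-0.0079  0.0003 -0.0968]
0.044 far [0.5678 0.0481 0.044 ] w 0.0393 near [0.4421 0.0524 0.044 ] w 0.0404 tool [-0.0119  0.0003 -0.0961]
0.048 far [0.5671 0.0481 0.048 ] w 0.0382 near [0.4451 0.0523 0.048 ] w 0.0393 tool [-0.0159  0.0002 -0.0955]
```

View pics/t5.png

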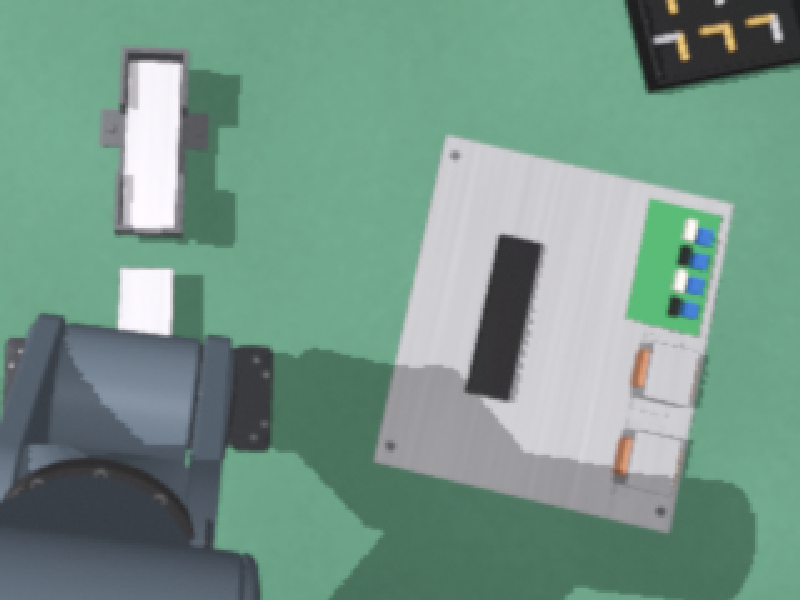

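Bar centre in hand is 31.5 mm ahead of the TCP (tool -z), laterally centred. I'll lift, yaw +11.6° and go beside the seat to refine its pose with the wrist camera.

```bash
python3 -m inch '{"dp":[[-6,0,0],[-12,0,0],[-14,0,0],[-14,0,0],[-8,0,0],[0,6,-3],[0,12,-6],[0,16,-8],[0,16,-8],[0,16,-8],[0,16,-8],[0,16,-8],[0,16,-8],[0,16,-8],[0,16,-8],[0,16,-8],[0,16,-8],[0,11,-5],[0,6,-3],[0,0,0]],"yaw":[1,2,3,3,2.6,0,0,0,0,0,0,0,0,0,0,0,0,0,0,0]}'; python3 - <<'E'
from h import *
c=bot.capture("wrist"); cv2.imwrite("pics/w6.png",c["color"][...,::-1])
s=bot.read_state();print(s["position"],s["tcp_rot"].round(3).tolist(),s["force"],s["opening"],s["qvel"].round(1))
E
```

```text
time_s: 9.25
position: [0.5201, -0.1621, 0.0858]
tcp_rot: [[0.001, -0.236, -0.972], [-0.0, -0.972, 0.236], [-1.0, 0.0, -0.001]]
force: [-0.2, -0.1, -2.3]
opening: 0.455
[ 0.5194184  -0.16088015  0.0857528 ] [[-0.001, -0.236, -0.972], [0.001, -0.972, 0.236], [-1.0, -0.0, 0.001]] [-0.16678235 -0.39315204 -2.02587127] 0.4559266297923177 [ 1.2 -0.3  1.5  0.4  0.5  0.3]
```

View pics/w6.png

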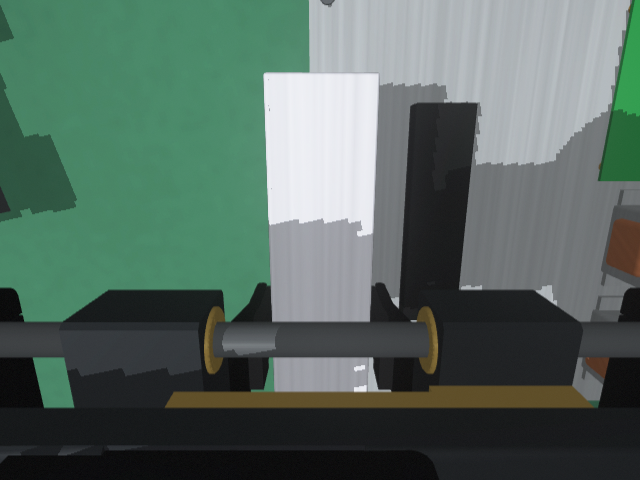

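The seat is clearly visible: far end at (411–478, 104), right side running to (460,290). Zooming in.

```bash
python3 - <<'E'
from h import *
c=bot.capture("wrist"); im=c["color"][90:300,390:490]
v=np.clip(im.astype(int)*3,0,255).astype(np.uint8)
v=cv2.resize(v,None,fx=2.8,fy=2.8,interpolation=cv2.INTER_NEAREST); cv2.imwrite("pics/w6z.png",v[...,::-1])
E
```

```text
(no output)
```

View pics/w6z.png

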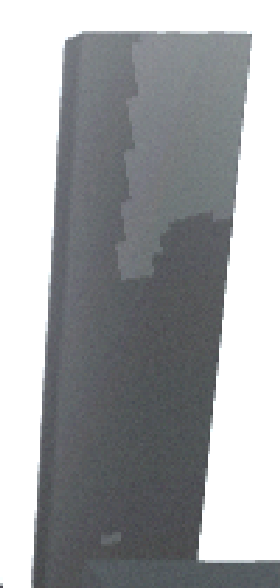

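The brightened crop shows the top face separately from the left wall. Top-face edges: left (80,35)→(48,560), right (251,35)→(199,560).

```bash
python3 - <<'E'
from h import *
c=bot.capture("wrist"); s=bot.read_state();T=s["position"];R=s["tcp_rot"]
f=lambda u,v: ray(c,(390+u/2.8-.5,90+v/2.8-.5),.018)[:2]
FL,NL,FR,NR=f(80,35),f(48,560),f(251,35),f(199,560)
a=[np.degrees(np.arctan2(*(p-q)[::-1])) for p,q in((FL,NL),(FR,NR))]; print("ang",a,"width",np.linalg.norm(FL-FR))
F=(FL+FR)/2; th=np.radians(np.mean(a)); d=np.array([np.cos(th),np.sin(th)])
C=F-.065*d; print("far",F,"centre wrist",C)
# scene back edge
c2=bot.capture("top"); P=lambda u,v:(220+u/2.5-.5,160+v/2.5-.5)
print("top",ray(c2,np.mean([P(500,234),P(543,243),P(510,400),P(465,391)],0),.018))
# bar far end in hand at expected top z
zt=T[2]+.012
b=(ray(c,(264.5,72.5),zt)+ray(c,(379.5,72.5),zt))/2
print("bar far tool",(R.T@(b-T)).round(4))
for Cc in (C,np.array([.534,-.2357])):
    D=np.r_[Cc,.018]-(np.append(b[:2],.018)+R[:,2]*.065)   # bar centre = far end + 65mm along tool z
    print("T",T.round(4),"move tool mm",(R.T@D*1000).round(1))
E
```

```text
ang [np.float64(-13.300466482006707), np.float64(-13.147777550031305)] width 0.033302426401393075
far [ 0.59417266 -0.24969635] centre wrist [ 0.53089629 -0.2348269 ]
top [ 0.5341316  -0.23579495  0.018     ]
bar far tool [-0.0122  0.0006 -0.0961]
T [ 0.5189 -0.1596  0.0858] move tool mm [ 0.1 69.7  1.9]
T [ 0.5189 -0.1596  0.0858] move tool mm [ 0.1 69.8 -1.3]
```

The two views agree within 3 mm: move +70 mm in tool y, about 0 along, with yaw -0.4°. Then descend most of the way.

```bash
python3 -m inch '{"dp":[[0,6,0],[0,12,0],[0,14,0],[0,14,0],[0,12,0],[0,8,0],[0,4,0],[0,0,0],[0,0,0],[6,0,0],[10,0,0],[10,0,0],[10,0,0],[8,0,0],[5,0,0],[0,0,0],[0,0,0]],"yaw":[-0.4,0,0,0,0,0,0,0,0,0,0,0,0,0,0,0,0]}'; python3 - <<'E'
from h import *
s=bot.read_state();T=s["position"];R=s["tcp_rot"];print(T,R.round(3).tolist(),s["force"])
Cb=T+R@[0,0.0005,-.0312];print("bar centre",Cb)
c=bot.capture("scene");cv2.imwrite("pics/s7.png",cv2.resize(c["color"][130:240,180:350],None,fx=4.6,fy=4.6,interpolation=cv2.INTER_NEAREST)[...,::-1])
c=bot.capture("wrist"); cv2.imwrite("pics/w7.png",c["color"][...,::-1])
E
```

```text
time_s: 10.87
position: [0.5036, -0.2285, 0.0365]
tcp_rot: [[-0.001, -0.228, -0.974], [0.001, -0.974, 0.228], [-1.0, -0.0, 0.001]]
force: [0.4, -0.4, -1.9]
opening: 0.46
[ 0.50355715 -0.22852837  0.03645346] [[-0.001, -0.228, -0.974], [0.001, -0.974, 0.228], [-1.0, -0.0, 0.001]] [ 0.42021467 -0.44294806 -1.86821517]
bar centre [ 0.53382137 -0.23612877  0.03642199]
```

View pics/s7.png

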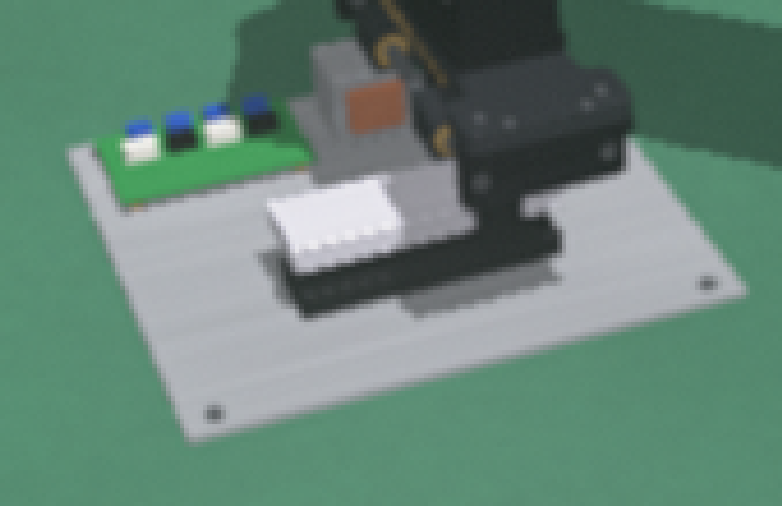

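View pics/w7.png

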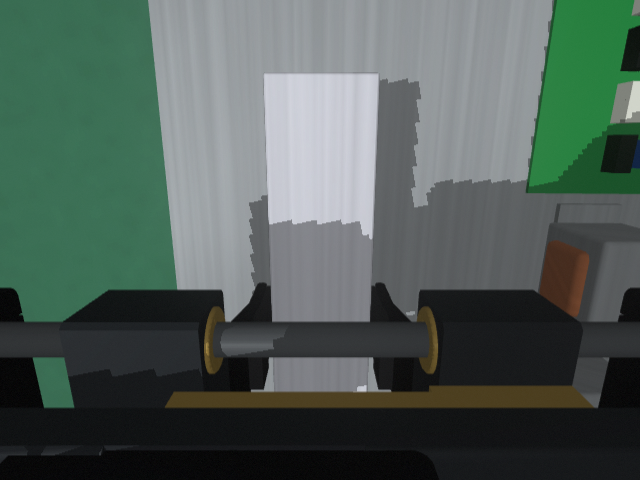

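The bar hovers aligned over the seat, about 16 mm above it. Lower 13 mm, then creep.

```bash
python3 -m inch '{"dp":[[3,0,0],[4,0,0],[4,0,0],[2,0,0],[0,0,0],[0,0,0]],"yaw":[0,0,0,0,0,0]}'; python3 -m inch '{"dp":[[0.7,0,0],[0.7,0,0],[0.7,0,0],[0,0,0],[0,0,0]],"yaw":[0,0,0,0,0]}'
```

```text
time_s: 11.47
position: [0.5036, -0.2286, 0.0238]
tcp_rot: [[-0.0, -0.228, -0.974], [0.0, -0.974, 0.228], [-1.0, -0.0, 0.0]]
force: [0.4, -0.2, -1.9]
opening: 0.457
time_s: 11.88
position: [0.5038, -0.2287, 0.022]
tcp_rot: [[-0.0, -0.228, -0.974], [0.0, -0.974, 0.228], [-1.0, -0.0, 0.0]]
force: [1.2, -0.2, -1.3]
opening: 0.452
```

```bash
python3 -m inch '{"dp":[[0.6,0,0],[0.6,0,0],[0,0,0],[0,0,0]],"yaw":[0,0,0,0]}'; python3 -m inch '{"dp":[[0.5,0,0],[0.5,0,0],[0,0,0],[0,0,0]],"yaw":[0,0,0,0]}'
```

```text
time_s: 12.22
position: [0.5037, -0.2287, 0.0207]
tcp_rot: [[-0.0, -0.228, -0.974], [0.0, -0.974, 0.228], [-1.0, -0.0, 0.0]]
force: [1.1, 0.4, -1.3]
opening: 0.461
time_s: 12.55
position: [0.5038, -0.2288, 0.02]
tcp_rot: [[0.0, -0.228, -0.974], [-0.0, -0.974, 0.228], [-1.0, 0.0, -0.0]]
force: [-0.8, 0.3, 1.7]
opening: 0.457
```

```bash
python3 -m inch '{"dp":[[0.4,0,0],[0,0,0],[0,0,0]],"yaw":[0,0,0]}'; python3 - <<'E'
from h import *
s=bot.read_state();print(s["force"],s["moment"])
c=bot.capture("scene");cv2.imwrite("pics/s8.png",cv2.resize(c["color"][150:220,210:320],None,fx=7,fy=7,interpolation=cv2.INTER_NEAREST)[...,::-1])
E
```

```text
time_s: 12.8
position: [0.5038, -0.2288, 0.02]
tcp_rot: [[0.0, -0.228, -0.974], [-0.0, -0.974, 0.228], [-1.0, 0.0, -0.0]]
force: [-1.4, 0.5, 5.3]
opening: 0.458
[-1.4181855   0.54249431  5.29075286] [ 0.17413183  0.20378802 -0.00275869]
```

View pics/s8.png

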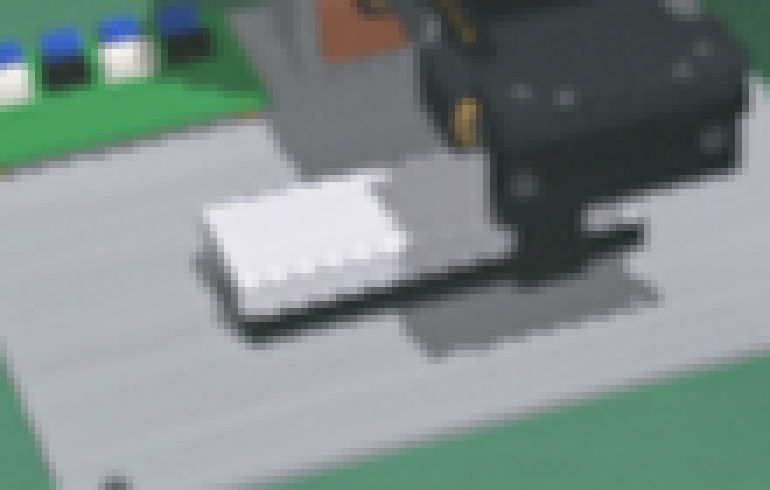

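Contact is firm at about 7 N and the bar is flat on the seat. Release.

```bash
python3 -m inch '{"dp":[[0,0,0],[0,0,0],[0,0,0],[0,0,0],[0,0,0],[0,0,0],[0,0,0],[0,0,0]],"yaw":[0,0,0,0,0,0,0,0]}' 75; python3 -m inch '{"dp":[[-3,0,0],[-6,0,0],[-10,0,0],[-15,0,0],[-20,0,0],[-20,0,0],[-20,0,0],[-20,0,0],[-20,0,0],[-10,0,0],[0,0,20],[0,0,35],[0,0,35],[0,0,20],[0,0,0],[0,0,0]],"yaw":[0,0,0,0,0,0,0,0,0,0,0,0,0,0,0,0]}'; python3 - <<'E'
from h import *
for n,sl in(("scene",np.s_[130:330,180:400]),("top",np.s_[160:380,220:520]),("wrist",np.s_[:,:])):
    c=bot.capture(n);v=c["color"][sl];k=min(800/v.shape[1],600/v.shape[0],4);cv2.imwrite(f"pics/{n}9.png",cv2.resize(v,None,fx=k,fy=k,interpolation=cv2.INTER_NEAREST)[...,::-1]);print(k)
E
```

```text
time_s: 13.52
position: [0.5037, -0.2287, 0.0193]
tcp_rot: [[-0.0, -0.228, -0.974], [0.0, -0.974, 0.228], [-1.0, -0.0, 0.0]]
force: [-0.7, 1.1, -0.1]
opening: 0.849
time_s: 14.85
position: [0.3961, -0.2035, 0.1638]
tcp_rot: [[0.0, -0.229, -0.973], [-0.0, -0.973, 0.229], [-1.0, 0.0, -0.0]]
force: [0.0, -1.5, 0.1]
opening: 0.861
3.0
2.6666666666666665
1.25
```

View pics/scene9.png

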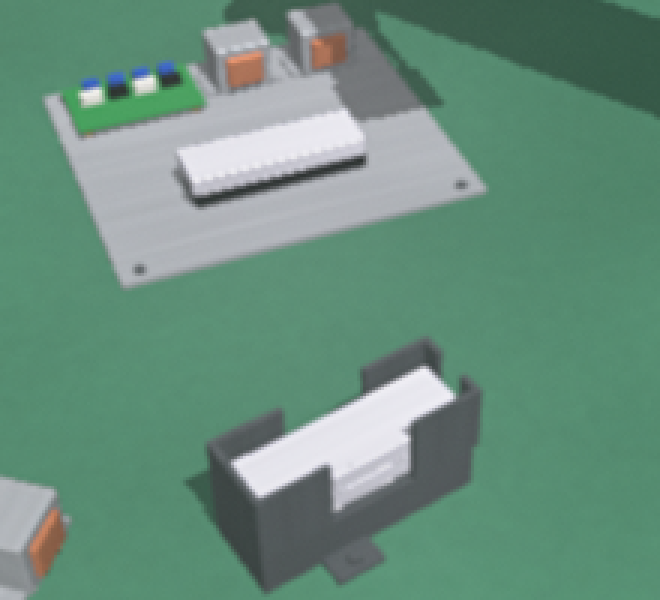

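View pics/top9.png

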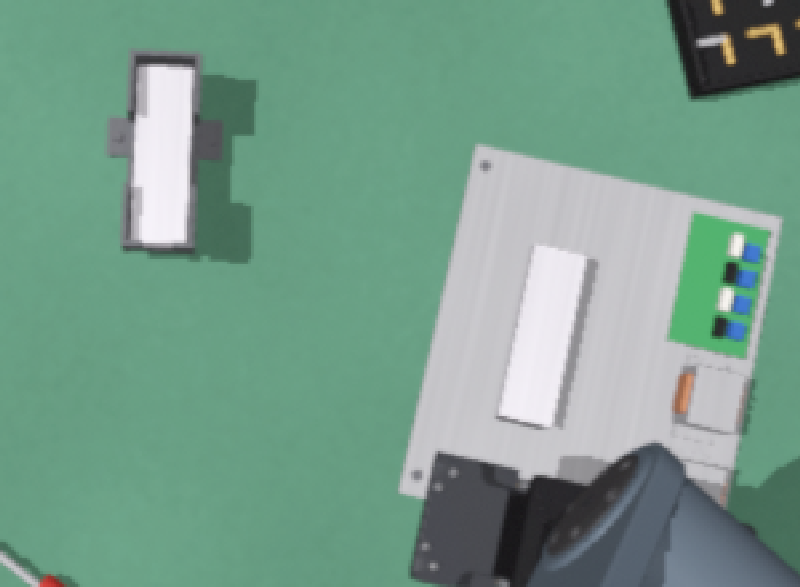

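View pics/wrist9.png

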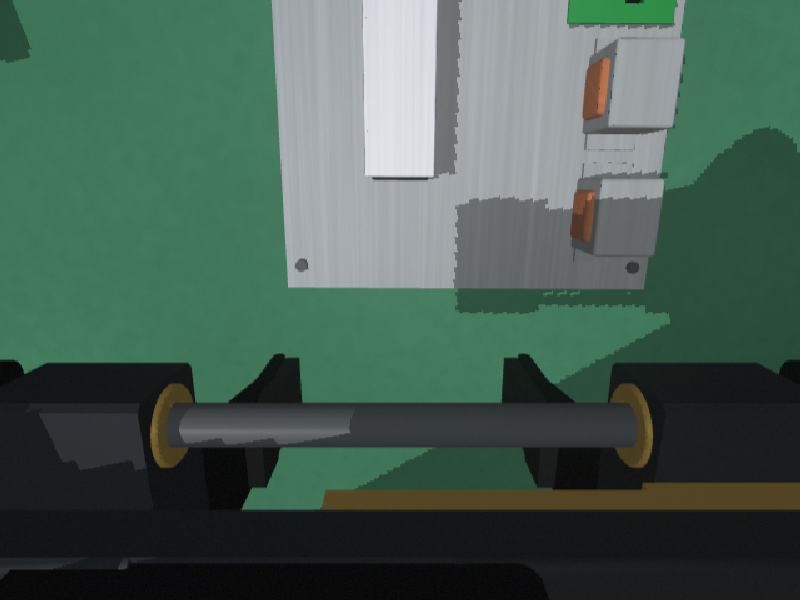

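The bar lies flat on the seat: top-crop corners (535,243), (587,255), (550,428), (497,417). The two upper bars are in the chute. A final numeric check, then hand in.

```bash
python3 - <<'E'
from h import *
c=bot.capture("top"); k=800/300
P=lambda u,v:(220+u/k-.5,160+v/k-.5)
q=[ray(c,P(*p),.032)[:2] for p in((535,243),(587,255),(550,428),(497,417))]
C=np.mean(q,0); d=(q[0]+q[1]-q[2]-q[3]); print("bar",C.round(4),np.degrees(np.arctan2(d[1],d[0])).round(1),"seat .534,-.2357(top) .531,-.235(wrist) -13.2")
q=[ray(c,P(*p),.058)[:2] for p in((140,65),(196,66),(187,245),(132,243))]
print("top bar now",np.mean(q,0).round(4),"start approx",[.668,.044])
s=bot.read_state(); print(s["time_s"],s["force"])
bot.hand_in()
E
```

```text
bar [ 0.5357 -0.2359] -13.6 seat .534,-.2357(top) .531,-.235(wrist) -13.2
top bar now [0.665  0.0426] start approx [0.668, 0.044]
15.05 [0.60672196 0.38794957 0.05535704]
the job is handed in; nothing more can be done
```

I drew the bottom wide bar out of its chute, laid it on the black seat, released it, backed off and handed the job in at about 15 s. The hand-in gives no verdict.

- **Bar on the seat:** its measured centre is (0.536, -0.236). The seat centre came out at (0.534, -0.236) from the top camera and (0.531, -0.235) from the wrist camera. That puts the bar 2 to 5 mm off centre against a 15 mm limit. The two seat estimates disagree by about 3 mm.
- **Angle:** the bar lies at -13.6° and the seat at -13.2°. It looks flat in the pictures; I didn't measure its tilt.
- **Upper bars:** both dropped into the chute and look level. The top one shifted about 3 mm sideways plus the expected 14 mm down. I didn't measure the middle bar on its own.
- **Forces and contact:** readings taken after each move stayed below about 8 N. At the end the gripper was clear of everything.

No check failed.

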